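# Transfer the colour row from the swatch tray to the jar rack

### The arm

A 7-joint arm with a two-finger parallel gripper is mounted at the origin on a cart in front of the work surface, level with it; the furniture and walls round the work are solid. World frame = base frame: x ahead of the robot, y to its left, z up, the work surface at z = 0. Lengths are in m, angles in rad, forces in N, time in s.
With the tool pointing down it reaches from about 0.4 to 0.85 m from the base axis. Payload 10.4 kg.
Tool frame: the origin (TCP) lies on the mounting face of the last link; the fingertips stand 173 mm ahead of it and the grasp point (between the pads) lies 155 mm ahead of it (env.grasp_offset is the distance from the TCP to the grasp point, in m); z points along the fingers, y is the line along which they close (so a half turn about z gives the same grasp; the last joint's range is limited). The gripper opens to 85 mm and grips with 20 to 120 N. Pads are 22 mm wide; open, the fingers measure 114 mm over their backs; the gripper's body (76 mm by 85 mm) begins 54 mm behind the grasp point. The pads swing forward as they close: fully open they stand 13 mm farther back than shut.
Start: joints at [1.29, 0.332, -0.065, 1.46, 0.022, 1.35, -0.088], TCP at [0.159, -0.604, 0.405] pointing down, gripper open.
Joint ranges: [-2.6, 2.6], [-0.5, 2.12], [-1.47, 1.34], [0.16, 2.42], [-1.27, 4.41], [0.06, 2.06], [-2.6, 2.6]. Speed limits (rad/s): [2.22, 2.22, 2.79, 2.79, 3.14, 3.14, 3.14].

### API

Orientations are given as a unit quaternion [w, x, y, z].
In Python, from workcell import env gives the robot as it stands. The module is installed in compiled form; this text tells all that it offers.
- The arm moves only by the tool servo_tool, never from a script. Its argument "deltas" is a list of rows, each a list of 7 numbers: the shift along the tool's x, y, z in units of 40 mm (1.0 is 40 mm), then the turn, a rotation vector about the tool's x, y, z in units of 5 degrees (1.0 is 5 degrees), then the finger opening in mm, from 0 to 85.4. A call has 1 to 20 rows; each row shifts and turns the commanded pose from where the row before left it, along the tool's axes as they then stand; what a row does not reach is not made up. A row lasts 1/8 s, in which the tool goes at most 62.5 mm and 10.7 degrees, less where a joint would pass 70% of its speed; a pose out of reach is approached as far as the arm can. A call is refused whole if a number of a shift passes 1 or a number of a turn 1, either way. A call with a gripper value outside its range is refused whole. The fingers move at their own pace and stop on an object; "newtons" is the grip in N (left out, the last holds). Time passes only in rows, so rows that do not move let the fingers close. It gives the time, the measured TCP pose, the force, the opening and the grip force at its end, in the units of the state.
- env.sense(): the state, without advancing time (a new reading comes with each control period).
- env.snapshot(name): name is "scene" or "side" or "wrist"; returns the picture (400x640x3 uint8, red, green, blue); there is no depth.
- env.calibration(name): a dict with "fx", "fy", "cx", "cy" (pixels), "k1" (the pictures are not rectified: a ray, as slopes to the right and down, at radius r is drawn at 1 + k1 r^2 times it, then the intrinsics apply), "position" and "attitude" of the camera in the world. Camera axes: x right, y up, looking along -z (the intrinsics and any distortion apply to the point x, -y, -z); pixel columns grow to the right and rows downward; lengths in m; the calibration is good to about 2 mm. A picture is of the moment at which its call begins: read the wrist's pose just before it. calibration takes no time and is no camera call; for the wrist camera it gives the pose at the moment of the call.
- env.close_job(): hands the job in; it is judged then, once.
The state is a dict: "time": time; "qpos": joint angles; "joint_velocities": joint speeds; "joint_torque": joint torques, N m; "tool_pos": TCP position; "orientation": TCP orientation; "contact_force": force on the tool from outside, world axes, zero at the start; "wrist_torque": the same for the moment, N m; "opening": finger opening in m; "grip_force": force on a finger pad.
Only numpy, scipy, OpenCV 4.12 (cv2) and the standard library are available. Lean on these libraries where they do the work, as an engineer would, in place of code of your own. Each camera call takes 0.05 s, during which the arm holds its last target. There are 200 camera calls.

### The job

Move the three colours (blue bottle, rose jar, yellow jar) from their tiles on the grey swatch tray into the pale plywood jar rack, one in each compartment, upright, keeping their order as counted from the green ends: the one that started next to the tray's green band goes into the compartment at the rack's green tag, the middle one into the middle, and the last one to the white tag. Never tip one over.

Things in the scene. Friction and masses are not known exactly. Their poses are not given: they have to be found in the camera images.
- blue_jar: The blue bottle: dark blue body 39 mm in diameter, 77 mm tall, off-white cap (33 mm in diameter from 57 mm up). Loose, closed (lid fixed). Origin: centre of its underside; z up, any yaw. It starts upright on its own blue tile. About 0.1 kg; grasp from above round the body, at about 35 mm above its underside.
- rose_jar: The rose jar: small round glass jar with rose-pink contents and a blackish lid, 41 mm in diameter, 50 mm tall. Loose, closed (lid fixed). Origin: centre of its underside; z up, any yaw. It starts upright on its own rose tile. About 0.1 kg; grasp from above round the body, at about 35 mm above its underside.
- yellow_jar: The yellow jar: small round glass jar with ochre-yellow contents, a pale paper label and a grey metal lid, 39 mm in diameter, 51 mm tall. Loose, closed (lid fixed). Origin: centre of its underside; z up, any yaw. It starts upright on its own yellow tile. About 0.1 kg; grasp from above round the body, at about 35 mm above its underside.
- blue_tile: Flat blue painted tile fixed on the swatch tray, 62 mm deep (x) by 50 mm wide (y), 4 mm thick, under the blue bottle at the start; it shows where that one started. Origin: on its underside below the jar's centre (tile spans x -36 to +26 mm); same axes as the tray.
- rose_tile: Flat rose painted tile fixed on the swatch tray, 62 mm deep (x) by 50 mm wide (y), 4 mm thick, under the rose jar at the start; it shows where that one started. Origin: on its underside below the jar's centre (tile spans x -36 to +26 mm); same axes as the tray.
- yellow_tile: Flat yellow painted tile fixed on the swatch tray, 62 mm deep (x) by 50 mm wide (y), 4 mm thick, under the yellow jar at the start; it shows where that one started. Origin: on its underside below the jar's centre (tile spans x -36 to +26 mm); same axes as the tray.
- swatch_tray: Source: grey-painted block, fixed, 74 mm deep (x from -42 to +32 mm), 182 mm wide (y), top at z = 25 mm, a 10 mm GREEN band across its left end (+y), a white one at its right end. Origin: table height, below the middle tile; x away from the robot, y left along the row. Jars stand at y = +54, 0, -54 mm, x = 0, z = 29 mm. Turned at most 0.15 rad; left or right of the rack.
- jar_rack: Target: pale plywood block, fixed, x from -48 to +32 mm, 177 mm wide (y); 3 open compartments, centres x = 0, y = +58, 0, -58 mm, grey floors at z = 28 mm, 58 (x) by 55 mm inside, lips 6 mm high. Origin: table height, below the middle one; axes as the tray's. Close the fingers along x to clear neighbours. Behind: fixed jar 35 mm tall, brush pot 128 mm, lampshade.
- green_tag: Flat green tag, 13 mm (x) by 36 mm (y), 4 mm thick, fixed on the jar rack's front strip before its left or its right end compartment (rack x = -39.5 mm, y = +58 or -58 mm, underside at z = 28 mm); a like white tag lies before the other end. Origin: centre of its underside.
Not all that is in view belongs to the job. What is shaped like the rose_jar but red or turquoise is not meant.

How it is judged:
By the outcome, as a careful person would: the job done as asked, in the order asked, and still so for the second after the job is handed in, with the robot touching nothing.
It also fails if it takes over 80 s, if anything falls off the work surface, if the arm or the gripper's body presses on something with over 40 N, if the wrist force passes 120 N, or if a joint passes its speed limit or range.

## Working session

There is one attempt and no reset: what is moved stays moved. The work goes in short steps, Python scripts to look and compute and a tool call to move; the robot and the scene stay as the last step left them, time stands still between calls to the robot, and variables do not carry over. Pictures are saved under pics/ and viewed, at most 14 in all, crops included, and the job is handed in when it is done.

Besides the shell and the picture viewer there is one more tool, called after "Emit:" as name(argument=value, ...), one argument or row to a line, values as JSON. servo_tool: Moves the arm, as the interface text tells. Its arguments: {"type":"object","properties":{"deltas":{"type":"array"},"newtons":{"type":"number"}},"required":["deltas"]}

```bash
mkdir -p pics; cat > h.py <<'E'
import numpy as np, cv2
from scipy.spatial.transform import Rotation as R
from workcell import env
def snap(n,f):
    c=env.calibration(n); im=env.snapshot(n); cv2.imwrite('pics/'+f,im[:,:,::-1]); return im,c
def rot(q): return R.from_quat([q[1],q[2],q[3],q[0]]).as_matrix()
def back(c,u,v,z):
    d=np.array([(u-c['cx'])/c['fx'],(v-c['cy'])/c['fy']]); s=d.copy()
    for _ in range(20): s=d/(1+c['k1']*(s@s))
    w=rot(c['attitude'])@np.array([s[0],-s[1],-1]); p=np.array(c['position']); return p+w*(z-p[2])/w[2]
def proj(c,P):
    p=rot(c['attitude']).T@(np.array(P)-c['position']); s=np.array([p[0],-p[1]])/-p[2]
    s=s*(1+c['k1']*(s@s)); return s*[c['fx'],c['fy']]+[c['cx'],c['cy']]
E
python3 - <<'E'
from h import *
s=env.sense(); print(s['time'],s['tool_pos'],s['orientation'],s['qpos'])
for n in('scene','side','wrist'):
    im,c=snap(n,n+'0.png'); print(n,c)
E
```

```text
0.0 [ 0.15931991 -0.60420777  0.40390093] [-7.25338815e-04  9.91701174e-01  1.28562198e-01 -1.26110822e-04] [ 1.29038124  0.33287238 -0.06468742  1.46097164  0.02158898  1.34991607
 -0.08848431]
scene {'fx': 406.830199610703, 'fy': 406.830199610703, 'cx': 333.2204048678808, 'cy': 198.7015138241869, 'k1': -0.008417273137976076, 'position': array([ 0.31084172, -0.36617423,  0.45631322]), 'attitude': array([ 0.84254298,  0.49801849, -0.10392798, -0.17691209])}
side {'fx': 465.9042042388186, 'fy': 465.9042042388186, 'cx': 317.01019198984204, 'cy': 200.1830255857675, 'k1': -0.07509869326175408, 'position': array([-0.02336811,  0.83211781,  0.65623094]), 'attitude': array([-0.38789749, -0.19606989,  0.42458492,  0.79424164])}
wrist {'fx': 318.782879543121, 'fy': 318.782879543121, 'cx': 318.3279175815036, 'cy': 201.13863426645457, 'k1': -0.062421656314591754, 'position': array([ 0.22745301, -0.58703176,  0.37430157]), 'attitude': array([ 0.78479271, -0.10926172,  0.08548547, -0.60403188])}
```

View pics/scene0.png

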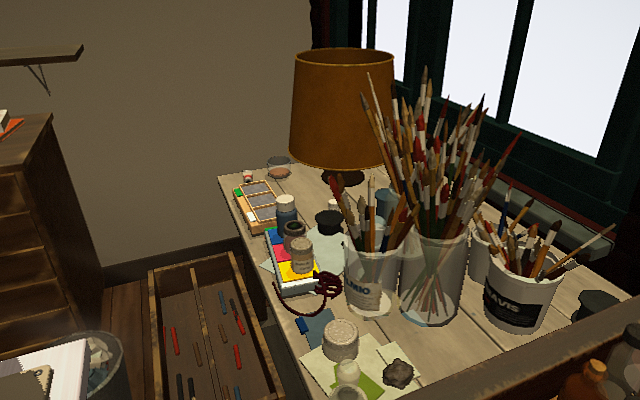

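View pics/side0.png

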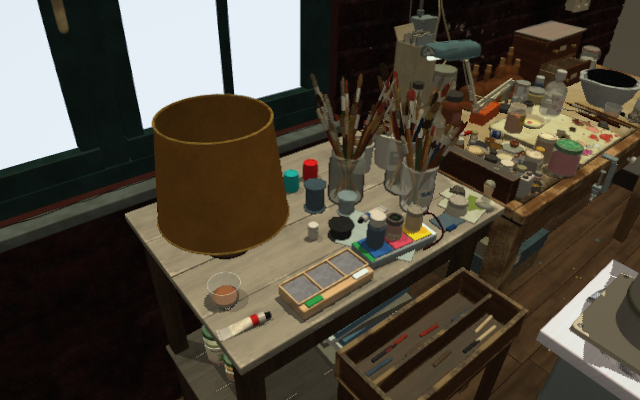

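The scene view shows the tray around (290,260) and the rack around (257,205). In the side view the rack is around (326,280) with green at its near/left end, and the tray is around (397,240). I'll enlarge both.

```bash
python3 - <<'E'
import cv2
a=cv2.imread('pics/side0.png')[190:320,265:455]; cv2.imwrite('pics/sc.png',cv2.resize(a,None,fx=4.2,fy=4.2,interpolation=2))
a=cv2.imread('pics/scene0.png')[170:310,220:350]; cv2.imwrite('pics/cc.png',cv2.resize(a,None,fx=4.2,fy=4.2,interpolation=2))
E
```

```text
(no output)
```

View pics/sc.png

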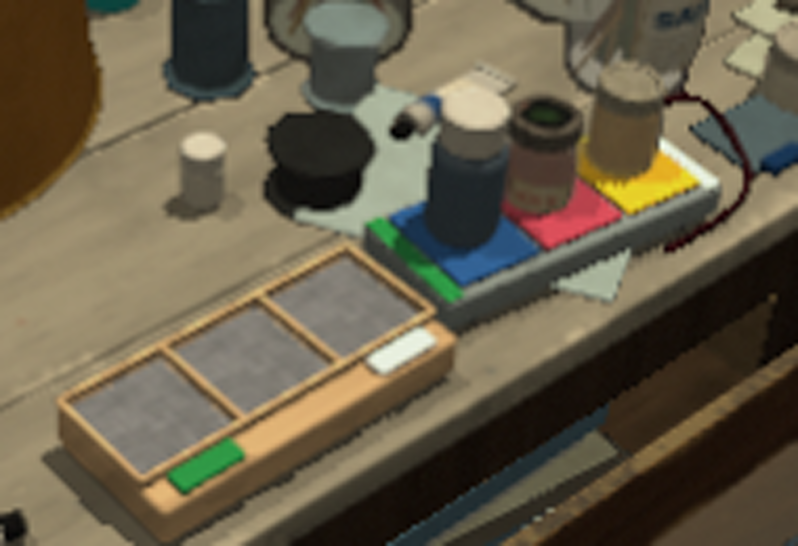

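View pics/cc.png

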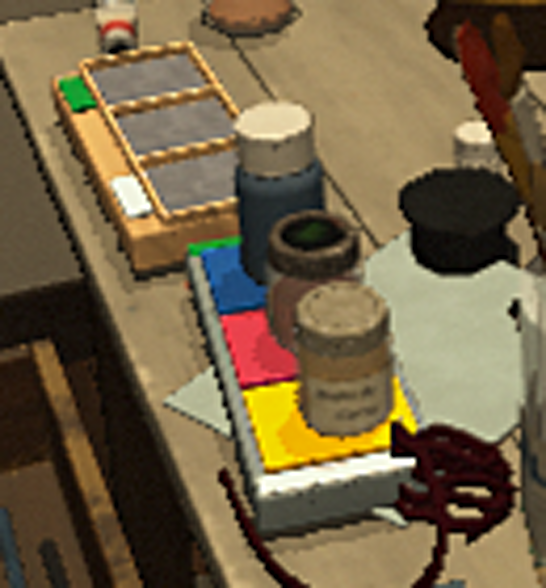

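Both green ends are at +y, with the blue bottle beside the tray's green band. So blue goes to rack +58, rose to 0 and yellow to -58. Next I fit both poses from corners read off the two crops.

```bash
cat > fit.py <<'E'
from h import *
from scipy.optimize import least_squares
cs,cc=env.calibration('side'),env.calibration('scene')
S=lambda u,v:(cs,265+u/4.2,190+v/4.2); C=lambda u,v:(cc,220+u/4.2,170+v/4.2)
rack=[((-32,88.5,34),S(143,482)),((32,88.5,34),S(60,402)),((32,-88.5,34),S(350,242)),((-32,-88.5,34),S(437,313)),((-39.5,58,32),S(205,466)),((-39.5,-58,32),S(401,351)),
 ((32,88.5,34),C(190,43)),((-32,88.5,34),C(82,63)),((-32,-88.5,34),C(167,220)),((-39.5,58,32),C(77,93)),((-39.5,-58,32),C(130,196))]
tray=[((-42,91,25),S(460,303)),((32,91,25),S(368,222)),((-42,-91,25),S(718,190)),((-36,79,29),S(465,283)),((-36,29,29),S(538,245)),((-36,25,29),S(553,248)),((-36,-25,29),S(622,213)),((-36,-29,29),S(630,213)),((-36,-79,29),S(700,180)),
 ((-36,-29,29),C(243,392)),((-36,-79,29),C(263,470)),((26,-79,29),C(418,430)),((-42,-91,25),C(260,497)),((-36,25,29),C(218,315)),((-36,-25,29),C(238,385)),((-36,29,29),C(218,310))]
def W(p,P): 
    c,s=np.cos(p[2]),np.sin(p[2]); x,y,z=np.array(P)/1000; return np.array([p[0]+c*x-s*y,p[1]+s*x+c*y,z])
def fit(L,p0):
    f=lambda p:np.concatenate([proj(o[0],W(p,P))-o[1:] for P,o in L])
    r=least_squares(f,p0,loss='soft_l1'); print(r.x, np.sqrt(np.mean(r.fun**2))); print(f(r.x).reshape(-1,2).round(1).tolist()); return r.x
if __name__=='__main__':
    r=fit(rack,[.45,.2,0]); t=fit(tray,[.45,0,0])
    for y in(58,0,-58): print('rack',W(r,(0,y,28)).round(4))
    for y in(54,0,-54): print('jar',W(t,(0,y,29)).round(4))
E
python3 fit.py
```

```text
[0.47830923 0.39886256 0.01164248] 0.800583877107048
[[-0.3, -0.3], [-1.2, -1.2], [-0.4, -0.5], [0.6, -1.0], [0.8, -1.0], [0.5, -0.8], [-0.2, -0.9], [-1.5, -0.5], [-1.4, -0.7], [-0.5, -0.7], [-0.1, -0.6]]
[ 0.4840216   0.20171494 -0.1051317 ] 0.8281252144647021
[[-2.0, 0.8], [-1.6, 0.1], [1.6, -1.4], [-0.2, 0.3], [1.2, 1.0], [-0.9, -0.3], [0.5, 0.1], [0.0, -0.5], [0.3, -0.2], [-0.4, -0.5], [0.7, -0.5], [1.3, 1.4], [-0.6, 0.6], [-0.1, 0.1], [0.3, -0.2], [-0.5, 0.1]]
rack [0.4776 0.4569 0.028 ]
rack [0.4783 0.3989 0.028 ]
rack [0.479  0.3409 0.028 ]
jar [0.4897 0.2554 0.029 ]
jar [0.484  0.2017 0.029 ]
jar [0.4784 0.148  0.029 ]
```

```bash
python3 - <<'E'
from fit import *
for n,u,v in[('lampfoot',345,180),('potL',370,312),('potC',430,322),('potR',520,330),('redrope',325,290),('pot128?',385,225)]: print(n,back(cc,u,v,0).round(3))
lf=back(cc,345,180,0)
for z in(.05,.1,.15,.2,.3,.35): print(z,proj(cc,[lf[0],lf[1],z]).round(),proj(cs,[lf[0],lf[1],z]).round())
for z in (.03,.06,.1): # shade bottom-left edges
    print(z,back(cc,290,152,z).round(3),back(cc,340,170,z).round(3),back(cs,222,255,z).round(3))
p=back(cc,430,322,0); print([(z,proj(cc,[*p[:2],z]).round()) for z in(.12,.2,.3,.4)])
E
```

```text
lampfoot [0.71  0.471 0.   ]
potL [0.549 0.038 0.   ]
potC [ 0.622 -0.017  0.   ]
potR [ 0.734 -0.083  0.   ]
redrope [0.505 0.112 0.   ]
pot128? [0.696 0.246 0.   ]
0.05 [345. 162.] [231. 223.]
0.1 [346. 143.] [229. 204.]
0.15 [346. 123.] [227. 184.]
0.2 [346. 102.] [225. 162.]
0.3 [347.  57.] [220. 115.]
0.35 [347.  32.] [217.  90.]
0.03 [0.62  0.634 0.03 ] [0.696 0.472 0.03 ] [0.651 0.528 0.03 ]
0.06 [0.598 0.564 0.06 ] [0.669 0.413 0.06 ] [0.619 0.543 0.06 ]
0.1 [0.569 0.47  0.1  ] [0.633 0.334 0.1  ] [0.576 0.562 0.1  ]
[(0.12, array([440., 258.])), (0.2, array([448., 206.])), (0.3, array([460., 131.])), (0.4, array([474.,  38.]))]
```

View pics/wrist0.png

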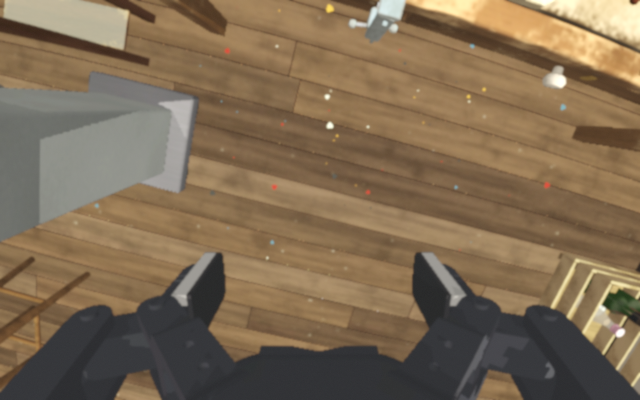

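The wrist view shows only the floor, and the fingers lie along the image's horizontal. The lamp is near (0.71, 0.47) and the brush pot near (0.55, 0.04). I'll turn the tool so its y lies along world +x and raise it a little.

Emit:
servo_tool(
  deltas=[
    [0, 0, -0.2, 0, 0, -0.95, 85],
    [0, 0, -0.2, 0, 0, -0.95, 85],
    [0, 0, -0.2, 0, 0, -0.95, 85],
    [0, 0, -0.2, 0, 0, -0.95, 85],
    [0, 0, -0.2, 0, 0, -0.95, 85],
    [0, 0, -0.2, 0, 0, -0.95, 85],
    [0, 0, -0.2, 0, 0, -0.95, 85],
    [0, 0, -0.2, 0, 0, -0.95, 85],
    [0, 0, -0.2, 0, 0, -0.95, 85],
    [0, 0, -0.2, 0, 0, -0.95, 85],
    [0, 0, -0.2, 0, 0, -0.95, 85],
    [0, 0, -0.2, 0, 0, -0.95, 85],
    [0, 0, -0.2, 0, 0, -0.95, 85],
    [0, 0, 0, 0, 0, -0.95, 85],
    [0, 0, 0, 0, 0, -0.95, 85],
    [0, 0, 0, 0, 0, -0.95, 85],
    [0, 0, 0, 0, 0, 0, 85],
  ],
  newtons=30,
)

```text
time: 2.28
tool_pos: [0.1593, -0.6044, 0.5084]
orientation: [-0.0, 0.703, 0.712, 0.0]
contact_force: [0.3, 0.4, -0.6]
opening: 0.085
grip_force: 0.0
```

Emit:
servo_tool(
  deltas=[
    [0.6, 0.7, 0, 0, 0, 0, 85],
    [0.6, 0.7, 0, 0, 0, 0, 85],
    [0.6, 0.7, 0, 0, 0, 0, 85],
    [0.6, 0.7, 0, 0, 0, 0, 85],
    [0.6, 0.7, 0, 0, 0, 0, 85],
    [0.6, 0.7, 0, 0, 0, 0, 85],
    [0.7, 0.6, 0, 0, 0, 0, 85],
    [0.7, 0.6, 0, 0, 0, 0, 85],
    [0.8, 0.5, 0, 0, 0, 0, 85],
    [0.8, 0.2, 0, 0, 0, 0, 85],
    [0.8, 0, 0, 0, 0, 0, 85],
    [0.8, 0, 0, 0, 0, 0, 85],
    [0.8, 0, 0, 0, 0, 0, 85],
    [0.8, 0, 0, 0, 0, 0, 85],
    [0.8, 0, 0, 0, 0, 0, 85],
    [0.8, 0, 0, 0, 0, 0, 85],
    [0.8, 0, 0, 0, 0, 0, 85],
    [0, 0, 0, 0, 0, 0, 85],
  ],
)

```text
time: 4.53
tool_pos: [0.3969, -0.1108, 0.5091]
orientation: [0.001, 0.702, 0.712, -0.0]
contact_force: [-0.0, -0.2, 0.8]
opening: 0.0853
grip_force: 0.0
```

Emit:
servo_tool(
  deltas=[
    [0.8, 0, 0, 0, 0, 0, 85],
    [0.8, 0, 0, 0, 0, 0, 85],
    [0.8, 0, 0, 0, 0, 0, 85],
    [0.8, 0.2, 0, 0, 0, 0, 85],
    [0.8, 0.3, 0, 0, 0, 0, 85],
    [0.8, 0.3, 0, 0, 0, 0, 85],
    [0.8, 0.3, 0, 0, 0, 0, 85],
    [0.6, 0.4, 0.5, 0, 0, 0, 85],
    [0, 0.4, 0.5, 0, 0, 0, 85],
    [0, 0, 0.5, 0, 0, 0, 85],
    [0, 0, 0.5, 0, 0, 0, 85],
    [0, 0, 0, 0, 0, 0, 85],
  ],
)

```text
time: 6.02
tool_pos: [0.4695, 0.1348, 0.4276]
orientation: [-0.001, 0.703, 0.711, -0.001]
contact_force: [-0.2, -0.9, 0.3]
opening: 0.0848
grip_force: 0.0
```

```bash
python3 - <<'E'
from fit import *
import pickle
im,c=snap('wrist','w1.png'); pickle.dump(c,open('w1.pkl','wb')); print(c)
r=[.4783,.3989,.0116];t=[.484,.2017,-.1051]
for y in(58,0,-58): print('rack',proj(c,W(r,(0,y,28))).round())
for y,h in((54,77),(0,50),(-54,51)): print('jar top',proj(c,W(t,(0,y,29+h))).round())
E
```

```text
{'fx': 318.782879543121, 'fy': 318.782879543121, 'cx': 318.3279175815036, 'cy': 201.13863426645457, 'k1': -0.062421656314591754, 'position': array([0.46927565, 0.20403713, 0.39785302]), 'attitude': array([ 9.90342842e-01, -1.38501966e-01,  2.29110562e-04,  6.18122658e-03])}
rack [ 331. -148.]
rack [330. -86.]
rack [330. -24.]
jar top [344.  49.]
jar top [334. 113.]
jar top [327. 168.]
```

View pics/w1.png

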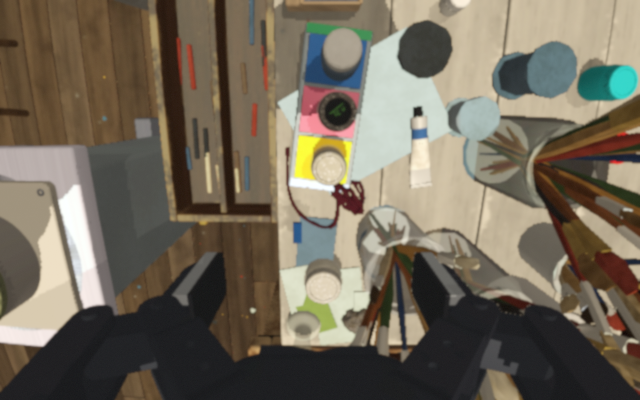

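The wrist view has the blue cap at (343,47), the rose lid at (337,111) and the yellow lid at (329,166). All are within 3 px of the fit, about 2 mm. Moving over the blue bottle.

Emit:
servo_tool(
  deltas=[
    [0.6, 0.1, 0, 0, 0, 0, 85],
    [0.6, 0.1, 0, 0, 0, 0, 85],
    [0.6, 0.1, 0, 0, 0, 0, 85],
    [0.6, 0.1, 0, 0, 0, 0, 85],
    [0.6, 0.1, 0, 0, 0, 0, 85],
    [0.05, 0.03, 0.5, 0, 0, 0, 85],
    [0, 0, 0.5, 0, 0, 0, 85],
    [0, 0, 0.5, 0, 0, 0, 85],
    [0, 0, 0.5, 0, 0, 0, 85],
    [0, 0, 0.5, 0, 0, 0, 85],
    [0, 0, 0, 0, 0, 0, 85],
  ],
)

```text
time: 7.45
tool_pos: [0.4887, 0.2577, 0.327]
orientation: [-0.0, 0.702, 0.712, -0.001]
contact_force: [1.0, 0.2, 0.4]
opening: 0.0852
grip_force: 0.0
```

Emit:
servo_tool(
  deltas=[
    [0, 0, 0.5, 0, 0, 0, 85],
    [0, 0, 0.5, 0, 0, 0, 85],
    [0, 0, 0.5, 0, 0, 0, 85],
    [0, 0, 0.5, 0, 0, 0, 85],
    [0, 0, 0.4, 0, 0, 0, 85],
    [0, 0, 0.3, 0, 0, 0, 85],
    [0, 0, 0, 0, 0, 0, 85],
  ],
)

```text
time: 8.32
tool_pos: [0.4888, 0.2581, 0.2199]
orientation: [-0.0, 0.702, 0.712, -0.001]
contact_force: [-0.2, 0.2, -0.5]
opening: 0.085
grip_force: 0.0
```

```bash
python3 - <<'E'
from h import *
im,c=snap('wrist','w2.png')
E
```

```text
(no output)
```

View pics/w2.png

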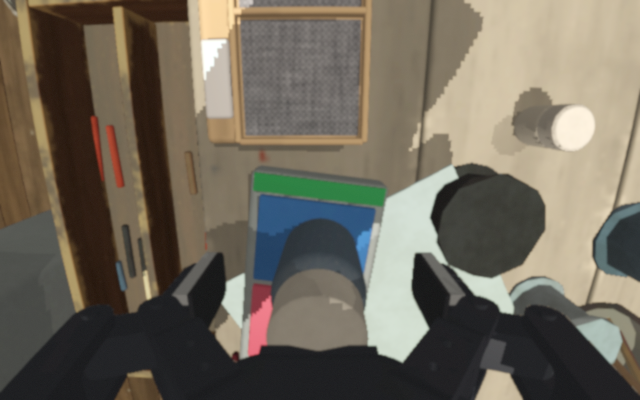

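The wrist view shows the bottle centred at column 318 between the fingers, and the rack's white-end compartment centred at about (302,77). Closing on the bottle.

Emit:
servo_tool(
  deltas=[
    [0, 0, 0, 0, 0, 0, 30],
    [0, 0, 0, 0, 0, 0, 30],
    [0, 0, 0, 0, 0, 0, 30],
    [0, 0, 0, 0, 0, 0, 30],
    [0, 0, 0, 0, 0, 0, 30],
    [0, 0, 0, 0, 0, 0, 30],
  ],
  newtons=30,
)

```text
time: 9.12
tool_pos: [0.4891, 0.2583, 0.2212]
orientation: [0.0, 0.702, 0.712, 0.0]
contact_force: [-1.3, 0.4, 5.4]
opening: 0.038
grip_force: 29.9
```

```bash
python3 - <<'E'
from fit import *
c=env.calibration('wrist');r=[.4783,.3989,.0116]
print(proj(c,W(r,(0,-58,28))))
for x,y in((-29,-85.5),(29,-85.5),(-29,-30.5),(29,-30.5)): print(proj(c,W(r,(x,y,28))).round())
for P in ((-32,-88.5,34),(32,-88.5,34),(-39.5,-58,32)): print(P,proj(c,W(r,P)).round())
E
```

```text
[298.14080987  82.0645975 ]
[242. 139.]
[356. 139.]
[236.  21.]
[359.  21.]
(-32, -88.5, 34) [233. 146.]
(32, -88.5, 34) [363. 147.]
(-39.5, -58, 32) [215.  82.]
```

Emit:
servo_tool(
  deltas=[
    [0, 0, -0.2, 0, 0, 0, 30],
    [0, 0, -0.4, 0, 0, 0, 30],
    [0, 0, -0.5, 0, 0, 0, 30],
    [0, 0, -0.5, 0, 0, 0, 30],
    [0, 0, -0.4, 0, 0, 0, 30],
    [0.3, 0, 0, 0, 0, 0, 30],
    [0.5, 0, 0, 0, 0, 0, 30],
    [0.6, 0, 0, 0, 0, 0, 30],
    [0.7, 0, 0, 0, 0, 0, 30],
    [0.7, -0.1, 0, 0, 0, 0, 30],
    [0.7, -0.1, 0, 0, 0, 0, 30],
    [0.6, 0, 0, 0, 0, 0, 30],
    [0.5, 0, 0, 0, 0, 0, 30],
    [0.4, 0, 0, 0, 0, 0, 30],
    [0, 0, 0, 0, 0, 0, 30],
  ],
)

```text
time: 11.0
tool_pos: [0.4774, 0.4593, 0.3001]
orientation: [-0.0, 0.702, 0.713, -0.0]
contact_force: [-0.9, -1.4, -0.5]
opening: 0.0374
grip_force: 30.2
```

```bash
python3 - <<'E'
from fit import *
im,c=snap('side','s1.png')
a=im[130:330,240:440,::-1]; cv2.imwrite('pics/s1c.png',cv2.resize(a,None,fx=3,fy=3,interpolation=2))
E
```

```text
(no output)
```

View pics/s1c.png

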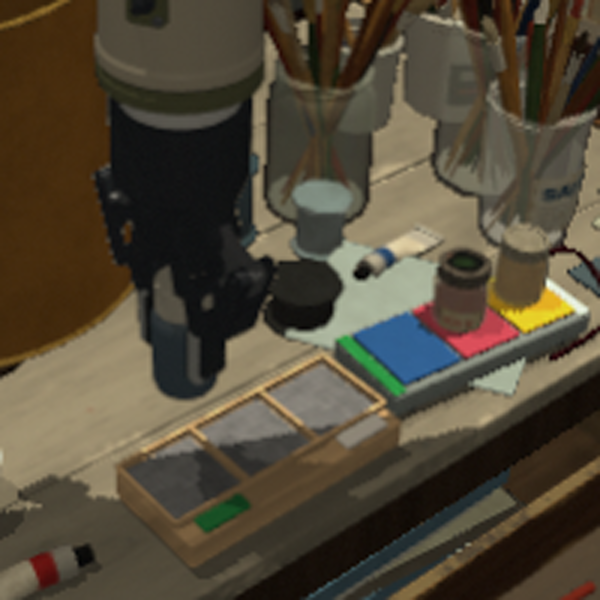

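The side view shows the bottle held upright above the green-tag compartment, at crop (185,370). Lowering and releasing.

Emit:
servo_tool(
  deltas=[
    [0, 0.05, 0.3, 0, 0, 0, 30],
    [0, 0, 0.5, 0, 0, 0, 30],
    [0, 0, 0.5, 0, 0, 0, 30],
    [0, 0, 0.4, 0, 0, 0, 30],
    [0, 0, 0.2, 0, 0, 0, 30],
    [0, 0, 0.08, 0, 0, 0, 30],
    [0, 0, 0, 0, 0, 0, 30],
    [0, 0, 0, 0, 0, 0, 30],
  ],
)

```text
time: 12.05
tool_pos: [0.4804, 0.4583, 0.2221]
orientation: [0.0, 0.702, 0.712, 0.0]
contact_force: [0.8, -0.4, -1.1]
opening: 0.0373
grip_force: 30.2
```

Emit:
servo_tool(
  deltas=[
    [0, 0, 0.03, 0, 0, 0, 30],
    [0, 0, 0.02, 0, 0, 0, 30],
    [0, 0, 0, 0, 0, 0, 30],
  ],
)

```text
time: 12.42
tool_pos: [0.4804, 0.4583, 0.2203]
orientation: [0.0, 0.702, 0.712, 0.0]
contact_force: [-1.2, -1.3, 5.2]
opening: 0.0377
grip_force: 30.7
```

Emit:
servo_tool(
  deltas=[
    [0, 0, 0, 0, 0, 0, 60],
    [0, 0, 0, 0, 0, 0, 85],
    [0, 0, 0, 0, 0, 0, 85],
    [0, 0, 0, 0, 0, 0, 85],
    [0, 0, -0.2, 0, 0, 0, 85],
    [0, 0, -0.5, 0, 0, 0, 85],
    [0, 0, -0.6, 0, 0, 0, 85],
    [0, 0, -0.7, 0, 0, 0, 85],
    [0, 0, -0.6, 0, 0, 0, 85],
    [-0.4, 0, 0, 0, 0, 0, 85],
    [-0.8, 0, 0, 0, 0, 0, 85],
    [-0.9, 0, 0, 0, 0, 0, 85],
    [-0.9, 0, 0, 0, 0, 0, 85],
    [-0.9, 0, 0, 0, 0, 0, 85],
    [-0.9, 0, 0, 0, 0, 0, 85],
    [-0.8, 0.05, 0, 0, 0, 0, 85],
    [-0.6, 0, 0, 0, 0, 0, 85],
    [-0.2, 0, 0, 0, 0, 0, 85],
    [0, 0, 0, 0, 0, 0, 85],
  ],
)

```text
time: 14.8
tool_pos: [0.4857, 0.2018, 0.3235]
orientation: [0.0, 0.703, 0.712, -0.0]
contact_force: [0.2, 0.3, 0.1]
opening: 0.0852
grip_force: 0.0
```

```bash
python3 - <<'E'
from fit import *
im,c=snap('side','s2.png')
a=im[130:330,240:440,::-1]; a=cv2.resize(a,None,fx=2,fy=2,interpolation=2)
im,c=snap('wrist','w3.png'); b=cv2.resize(im[:,120:520,::-1],(400,400))
cv2.imwrite('pics/m.png',np.hstack([a,b]))
E
```

```text
(no output)
```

View pics/m.png

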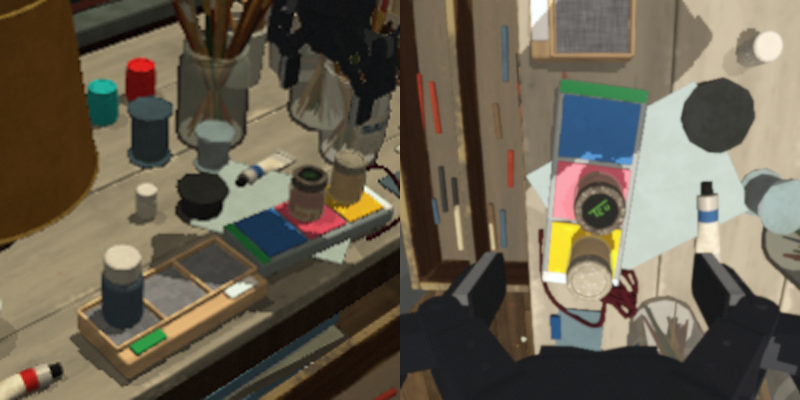

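The blue bottle stands upright in the green-tag compartment, and the rose jar is centred between the fingers at column 600 of the mosaic. Grasping the rose jar.

Emit:
servo_tool(
  deltas=[
    [0.04, 0, 0.5, 0, 0, 0, 85],
    [0, 0, 0.5, 0, 0, 0, 85],
    [0, 0, 0.5, 0, 0, 0, 85],
    [0, 0, 0.5, 0, 0, 0, 85],
    [0, 0, 0.4, 0, 0, 0, 85],
    [0, 0, 0.2, 0, 0, 0, 85],
    [0, 0, 0, 0, 0, 0, 85],
    [0, 0, 0, 0, 0, 0, 30],
    [0, 0, 0, 0, 0, 0, 30],
    [0, 0, 0, 0, 0, 0, 30],
    [0, 0, 0, 0, 0, 0, 30],
    [0, 0, 0, 0, 0, 0, 30],
    [0, 0, 0, 0, 0, 0, 30],
  ],
)

```text
time: 16.52
tool_pos: [0.486, 0.2038, 0.2201]
orientation: [0.0, 0.702, 0.712, 0.0]
contact_force: [-0.9, -0.8, 6.6]
opening: 0.0389
grip_force: 29.8
```

Emit:
servo_tool(
  deltas=[
    [0, 0, -0.2, 0, 0, 0, 30],
    [0, 0, -0.4, 0, 0, 0, 30],
    [0, 0, -0.5, 0, 0, 0, 30],
    [0, 0, -0.4, 0, 0, 0, 30],
    [0.3, 0, 0, 0, 0, 0, 30],
    [0.5, 0, 0, 0, 0, 0, 30],
    [0.6, 0, 0, 0, 0, 0, 30],
    [0.7, 0, 0, 0, 0, 0, 30],
    [0.7, 0, 0, 0, 0, 0, 30],
    [0.7, -0.1, 0, 0, 0, 0, 30],
    [0.6, 0, 0, 0, 0, 0, 30],
    [0.5, 0, 0, 0, 0, 0, 30],
    [0.3, 0, 0, 0, 0, 0, 30],
    [0, 0, 0, 0, 0, 0, 30],
  ],
)

```text
time: 18.27
tool_pos: [0.4785, 0.4005, 0.2791]
orientation: [-0.0, 0.702, 0.712, -0.0]
contact_force: [-0.3, -0.5, -1.2]
opening: 0.039
grip_force: 30.6
```

```bash
python3 - <<'E'
from fit import *
im,c=snap('side','s3.png')
a=im[130:330,240:440,::-1]; a=cv2.resize(a,None,fx=2,fy=2,interpolation=2)
im,c=snap('wrist','w4.png'); b=cv2.resize(im[:,120:520,::-1],(400,400))
cv2.imwrite('pics/m2.png',np.hstack([a,b]))
E
```

```text
(no output)
```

View pics/m2.png

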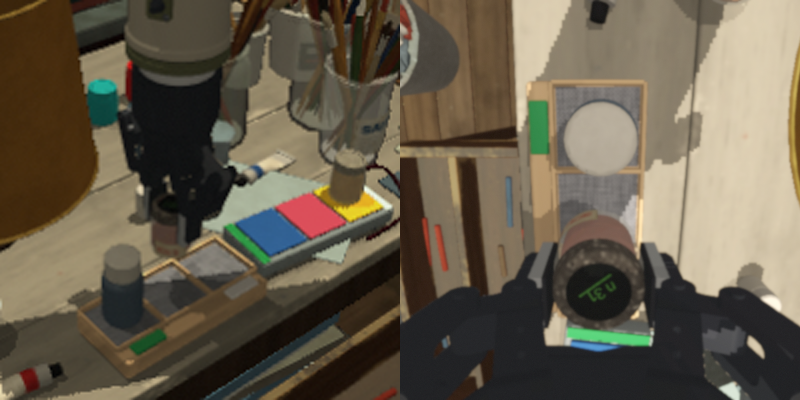

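The rose jar is held upright over the middle compartment, centred at about column 600 of the mosaic. Lowering.

Emit:
servo_tool(
  deltas=[
    [0, 0, 0.3, 0, 0, 0, 30],
    [0, 0, 0.5, 0, 0, 0, 30],
    [0, 0, 0.4, 0, 0, 0, 30],
    [0, 0, 0.2, 0, 0, 0, 30],
    [0, 0, 0.05, 0, 0, 0, 30],
    [0, 0, 0.03, 0, 0, 0, 30],
    [0, 0, 0, 0, 0, 0, 30],
  ],
)

```text
time: 19.25
tool_pos: [0.4792, 0.3998, 0.2207]
orientation: [0.0, 0.702, 0.712, 0.0]
contact_force: [-0.4, 0.6, -1.8]
opening: 0.0389
grip_force: 30.6
```

Emit:
servo_tool(
  deltas=[
    [0, 0, 0.03, 0, 0, 0, 30],
    [0, 0, 0.02, 0, 0, 0, 30],
    [0, 0, 0, 0, 0, 0, 30],
  ],
)

```text
time: 19.62
tool_pos: [0.4792, 0.3998, 0.2192]
orientation: [0.0, 0.702, 0.712, 0.0]
contact_force: [-1.0, -1.2, 6.9]
opening: 0.0388
grip_force: 31.2
```

Emit:
servo_tool(
  deltas=[
    [0, 0, 0, 0, 0, 0, 60],
    [0, 0, 0, 0, 0, 0, 85],
    [0, 0, 0, 0, 0, 0, 85],
    [0, 0, 0, 0, 0, 0, 85],
    [0, 0, -0.2, 0, 0, 0, 85],
    [0, 0, -0.5, 0, 0, 0, 85],
    [0, 0, -0.6, 0, 0, 0, 85],
    [0, 0, -0.7, 0, 0, 0, 85],
    [0, 0, -0.6, 0, 0, 0, 85],
    [-0.4, 0, 0, 0, 0, 0, 85],
    [-0.8, 0, 0, 0, 0, 0, 85],
    [-0.9, 0, 0, 0, 0, 0, 85],
    [-0.9, 0, 0, 0, 0, 0, 85],
    [-0.9, -0.05, 0, 0, 0, 0, 85],
    [-0.8, 0, 0, 0, 0, 0, 85],
    [-0.5, 0, 0, 0, 0, 0, 85],
    [-0.3, 0, 0, 0, 0, 0, 85],
    [0, 0, 0, 0, 0, 0, 85],
  ],
)

```text
time: 21.88
tool_pos: [0.4802, 0.1794, 0.323]
orientation: [0.001, 0.703, 0.712, 0.0]
contact_force: [1.8, -0.1, -0.1]
opening: 0.0852
grip_force: 0.0
```

```bash
python3 - <<'E'
from fit import *
im,c=snap('side','s4.png')
a=im[110:310,260:460,::-1]; a=cv2.resize(a,None,fx=2,fy=2,interpolation=2)
im,c=snap('scene','c4.png'); b=cv2.resize(im[100:300,220:420,::-1],(400,400))
cv2.imwrite('pics/m3.png',np.hstack([a,b])); snap('wrist','w5.png')
E
```

```text
(no output)
```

View pics/m3.png

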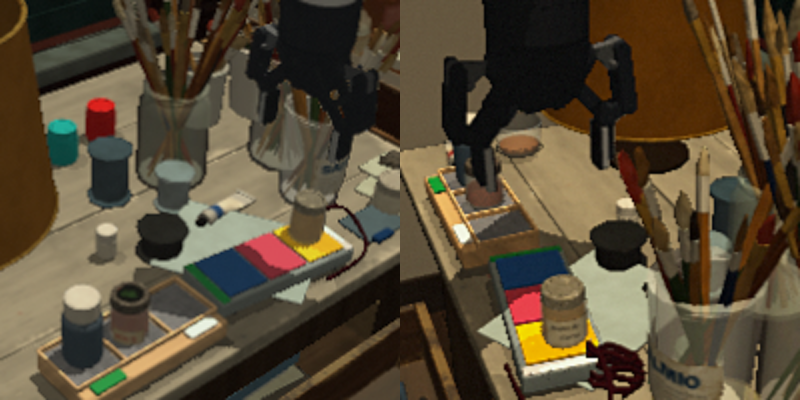

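View pics/w5.png

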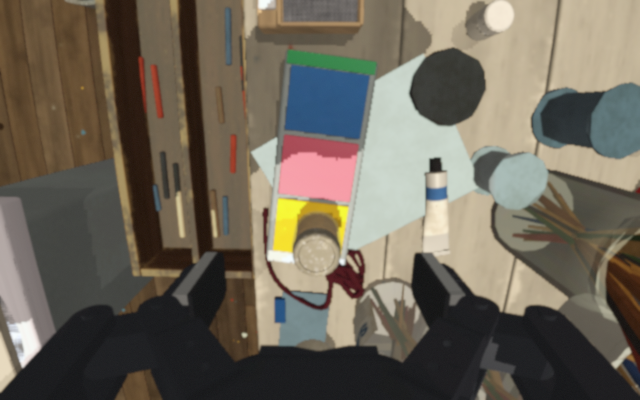

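Blue and rose stand upright in the rack, and the yellow lid is at wrist pixel (318,252). The brush pot's near rim is at wrist pixel (395,278), so I'll check its clearance.

```bash
python3 - <<'E'
from fit import *
c=env.calibration('wrist'); print(c['position'])
for z in(.09,.128,.16): print(z,[back(c,u,v,z).round(3)[:2].tolist() for u,v in((395,278),(360,300),(430,300),(318,252))])
print('yel',back(c,318,252,.08))
# red brush tip: epipolar line of scene px in wrist image
for u,v in((332,176),(352,174),(342,185)):
    print([(z,back(cc,u,v,z)[:2].round(3).tolist(),proj(c,back(cc,u,v,z)).round().tolist()) for z in(.14,.17,.2,.23)])
a=cv2.imread('pics/w5.png')[230:400,330:460]; cv2.imwrite('pics/w5c.png',cv2.resize(a,None,fx=3.5,fy=3.5,interpolation=2))
E
```

```text
[0.47944551 0.24986834 0.29298098]
0.09 [[0.536, 0.136], [0.512, 0.117], [0.564, 0.118], [0.481, 0.155]]
0.128 [[0.526, 0.157], [0.506, 0.142], [0.548, 0.142], [0.481, 0.173]]
0.16 [[0.517, 0.175], [0.501, 0.163], [0.535, 0.163], [0.48, 0.188]]
yel [0.48089232 0.15069959 0.08      ]
[(0.14, [0.573, 0.238], [511.0, 141.0]), (0.17, [0.548, 0.181], [472.0, 278.0]), (0.2, [0.523, 0.124], [421.0, 438.0]), (0.23, [0.499, 0.066], [359.0, 600.0])]
[(0.14, [0.61, 0.231], [576.0, 157.0]), (0.17, [0.581, 0.175], [540.0, 290.0]), (0.2, [0.553, 0.118], [488.0, 445.0]), (0.23, [0.525, 0.061], [421.0, 602.0])]
[(0.14, [0.575, 0.199], [500.0, 218.0]), (0.17, [0.55, 0.145], [462.0, 345.0]), (0.2, [0.525, 0.091], [414.0, 487.0]), (0.23, [0.5, 0.038], [356.0, 625.0])]
```

View pics/w5c.png

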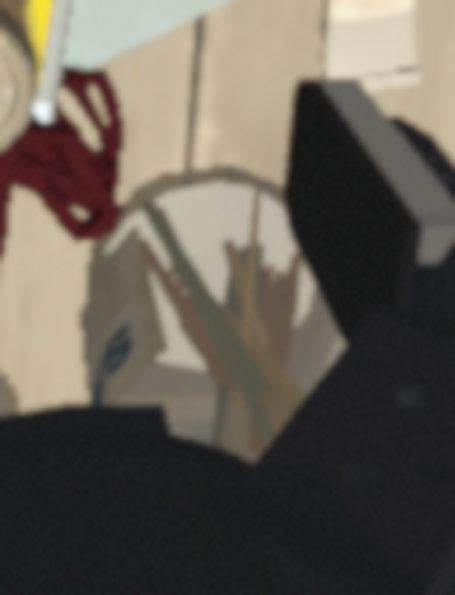

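```bash
python3 - <<'E'
from fit import *
import pickle
c1=pickle.load(open('w1.pkl','rb')); sd=cv2.imread('pics/side0.png'); w1=cv2.imread('pics/w1.png'); sc=cv2.imread('pics/scene0.png')
print('base near edge',back(env.calibration('wrist'),395,278,0))
for u,v in((332,177),(334,181),(341,192)):
    print('scene rgb',sc[v,u,::-1])
    for z in np.arange(.15,.26,.01):
        P=back(cc,u,v,z); a=proj(cs,P).round().astype(int); b=proj(c1,P).round().astype(int)
        f=lambda im,p: max(im[y,x,::-1].tolist() for y in range(p[1]-1,p[1]+2) for x in range(p[0]-1,p[0]+2) ) if 1<p[0]<638 and 1<p[1]<398 else None
        print(round(z,2),P[:2].round(3),a,sd[a[1],a[0],::-1],b,w1[b[1],b[0],::-1] if 0<b[1]<400 and 0<b[0]<640 else '')
E
```

```text
base near edge [0.56152185 0.08504237 0.        ]
scene rgb [69 20  6]
0.15 [0.563 0.215] [368 175] [148 135 105] [444  97] [198 183 157]
0.16 [0.555 0.196] [378 169] [146 133 104] [436 124] [210 221 212]
0.17 [0.547 0.177] [388 164] [89 86 72] [427 151] [234 220 193]
0.18 [0.539 0.159] [397 159] [78 71 61] [417 180] [238 227 208]
0.19 [0.53 0.14] [407 154] [67 44 20] [407 210] [189 174 149]
0.2 [0.522 0.121] [416 148] [42 25 14] [396 241] [175 169 150]
0.21 [0.514 0.102] [426 143] [61 33 14] [385 273] [116  97  68]
0.22 [0.506 0.083] [435 138] [87 78 61] [373 307] [80 44 24]
0.23 [0.497 0.064] [445 133] [58 39 17] [360 342] [135 125 107]
0.24 [0.489 0.045] [455 128] [75 63 42] [347 377] [30 29 32]
0.25 [0.481 0.026] [464 122] [160 136  87] [334 413] 
0.26 [0.473 0.007] [474 117] [88 35 14] [320 450] 
scene rgb [80 20  7]
0.15 [0.56 0.2 ] [375 173] [146 133 104] [438 119] [210 222 212]
0.16 [0.552 0.181] [384 168] [80 74 63] [430 144] [203 188 161]
0.17 [0.544 0.163] [393 163] [71 70 58] [421 171] [228 218 198]
0.18 [0.536 0.144] [403 157] [82 76 62] [411 199] [199 185 157]
0.19 [0.5
[... 508 characters left out ...]
90 168] [97 92 78] [426 172] [228 218 199]
0.16 [0.546 0.142] [399 163] [89 75 53] [417 196] [199 185 158]
0.17 [0.538 0.125] [407 158] [59 39 15] [409 221] [127 119 105]
0.18 [0.531 0.107] [416 153] [29 33 17] [400 247] [97 66 29]
0.19 [0.523 0.09 ] [425 149] [73 49 23] [390 274] [70 46 25]
0.2 [0.515 0.073] [434 144] [26 18 12] [380 302] [83 46 24]
0.21 [0.507 0.056] [442 139] [100  93  76] [370 331] [73 60 42]
0.22 [0.499 0.039] [451 134] [81 67 48] [359 361] [30 32 33]
0.23 [0.491 0.022] [460 129] [51 18 11] [347 392] [30 29 32]
0.24 [0.483 0.005] [468 124] [164 137  85] [335 423] 
0.25 [ 0.475 -0.013] [477 119] [85 33 11] [323 455] 
0.26 [ 0.467 -0.03 ] [486 114] [123  49  17] [311 487]
```

The red-tipped brush triangulates to about (0.505, 0.08, 0.22), which leaves the gripper clear. Moving over the yellow jar and descending in two stages.

Emit:
servo_tool(
  deltas=[
    [-0.3, 0, 0, 0, 0, 0, 85],
    [-0.35, 0, 0, 0, 0, 0, 85],
    [0, 0, 0.3, 0, 0, 0, 85],
    [0, 0, 0.4, 0, 0, 0, 85],
    [0, 0, 0.4, 0, 0, 0, 85],
    [0, 0, 0.3, 0, 0, 0, 85],
    [0, 0, 0, 0, 0, 0, 85],
  ],
)

```text
time: 22.9
tool_pos: [0.48, 0.1538, 0.2652]
orientation: [-0.001, 0.702, 0.712, -0.001]
contact_force: [-0.4, 1.7, 0.7]
opening: 0.0851
grip_force: 0.0
```

Emit:
servo_tool(
  deltas=[
    [0, 0, 0.3, 0, 0, 0, 85],
    [0, 0, 0.3, 0, 0, 0, 85],
    [0, 0, 0.3, 0, 0, 0, 85],
    [0, 0, 0.25, 0, 0, 0, 85],
    [0, 0, 0, 0, 0, 0, 85],
  ],
)

```text
time: 23.52
tool_pos: [0.4801, 0.1536, 0.2195]
orientation: [-0.0, 0.702, 0.712, -0.001]
contact_force: [0.0, 0.8, 0.1]
opening: 0.085
grip_force: 0.0
```

Emit:
servo_tool(
  deltas=[
    [-0.04, 0, 0, 0, 0, 0, 85],
    [0, 0, 0, 0, 0, 0, 30],
    [0, 0, 0, 0, 0, 0, 30],
    [0, 0, 0, 0, 0, 0, 30],
    [0, 0, 0, 0, 0, 0, 30],
    [0, 0, 0, 0, 0, 0, 30],
    [0, 0, 0, 0, 0, 0, 30],
  ],
)

```text
time: 24.4
tool_pos: [0.4805, 0.1521, 0.2207]
orientation: [0.0, 0.702, 0.712, 0.0]
contact_force: [-1.4, -0.4, 5.3]
opening: 0.0372
grip_force: 29.8
```

Emit:
servo_tool(
  deltas=[
    [0, 0, -0.2, 0, 0, 0, 30],
    [0, 0, -0.4, 0, 0, 0, 30],
    [0, 0, -0.5, 0, 0, 0, 30],
    [0, 0, -0.4, 0, 0, 0, 30],
    [0, 0, 0, 0, 0, 0, 30],
  ],
)

```text
time: 25.02
tool_pos: [0.4809, 0.1522, 0.2819]
orientation: [0.001, 0.702, 0.712, 0.001]
contact_force: [-0.9, 1.1, -1.2]
opening: 0.0367
grip_force: 30.4
```

Emit:
servo_tool(
  deltas=[
    [0.3, 0, 0, 0, 0, 0, 30],
    [0.5, 0, 0, 0, 0, 0, 30],
    [0.6, 0, 0, 0, 0, 0, 30],
    [0.7, 0, 0, 0, 0, 0, 30],
    [0.7, 0.05, 0, 0, 0, 0, 30],
    [0.7, 0, 0, 0, 0, 0, 30],
    [0.6, 0, 0, 0, 0, 0, 30],
    [0.4, 0, 0, 0, 0, 0, 30],
    [0.3, 0, 0, 0, 0, 0, 30],
    [0, 0, 0, 0, 0, 0, 30],
    [0, 0, 0.3, 0, 0, 0, 30],
    [0, 0, 0.5, 0, 0, 0, 30],
    [0, 0, 0.4, 0, 0, 0, 30],
    [0, 0, 0.2, 0, 0, 0, 30],
    [0, 0, 0.05, 0, 0, 0, 30],
    [0, 0, 0.04, 0, 0, 0, 30],
    [0, 0, 0, 0, 0, 0, 30],
  ],
)

```text
time: 27.15
tool_pos: [0.4799, 0.3442, 0.2211]
orientation: [0.0, 0.702, 0.712, 0.0]
contact_force: [-0.8, 0.3, -1.3]
opening: 0.0374
grip_force: 30.4
```

Emit:
servo_tool(
  deltas=[
    [0, 0, 0.03, 0, 0, 0, 30],
    [0, 0, 0.02, 0, 0, 0, 30],
    [0, 0, 0, 0, 0, 0, 30],
  ],
)

```text
time: 27.52
tool_pos: [0.4799, 0.3444, 0.2197]
orientation: [0.0, 0.702, 0.712, 0.0]
contact_force: [-1.6, -2.4, 6.7]
opening: 0.0371
grip_force: 31.2
```

Floor contact is felt. Releasing, rising, and moving back toward the tray for a final look.

Emit:
servo_tool(
  deltas=[
    [0, 0, 0, 0, 0, 0, 60],
    [0, 0, 0, 0, 0, 0, 85],
    [0, 0, 0, 0, 0, 0, 85],
    [0, 0, 0, 0, 0, 0, 85],
    [0, 0, -0.2, 0, 0, 0, 85],
    [0, 0, -0.5, 0, 0, 0, 85],
    [0, 0, -0.7, 0, 0, 0, 85],
    [0, 0, -0.7, 0, 0, 0, 85],
    [0, 0, -0.7, 0, 0, 0, 85],
    [-0.5, 0, -0.3, 0, 0, 0, 85],
    [-0.8, 0, -0.3, 0, 0, 0, 85],
    [-0.8, 0, 0, 0, 0, 0, 85],
    [-0.5, 0, 0, 0, 0, 0, 85],
    [0, 0, 0, 0, 0, 0, 85],
    [0, 0, 0, 0, 0, 0, 85],
  ],
)

```text
time: 29.4
tool_pos: [0.481, 0.241, 0.3555]
orientation: [0.0, 0.702, 0.712, 0.001]
contact_force: [0.1, -0.5, 0.8]
opening: 0.085
grip_force: 0.0
```

```bash
python3 - <<'E'
from fit import *
im,c=snap('side','s5.png')
a=im[130:330,240:440,::-1]; a=cv2.resize(a,None,fx=2,fy=2,interpolation=2)
im,c=snap('wrist','w6.png'); b=cv2.resize(im[:,120:520,::-1],(400,400))
cv2.imwrite('pics/m4.png',np.hstack([a,b])); s=env.sense(); print(s['time'],s['contact_force'])
E
```

```text
29.5 [0.00258834 0.02401529 0.24596121]
```

View pics/m4.png

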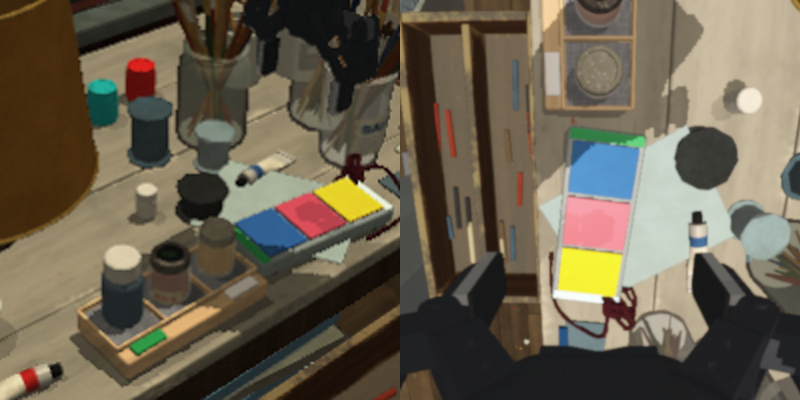

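All three stand upright in their compartments, with blue at the green tag, rose in the middle and yellow at the white tag, and the gripper is clear of everything.

```bash
python3 -c "
from workcell import env
print(env.close_job())"
```

```text
the job is handed in; nothing more can be done
None
```

The job is handed in at about 29.5 s of the 80 s: the blue bottle is at the rack's green tag, the rose jar in the middle and the yellow jar at the white tag, all upright in the last picture.

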